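Load the bottle shaker in balance and hold its run paddle half way

ROBOT

A 6-joint arm with a two-finger parallel gripper is mounted at the origin on a cart in front of the work surface, level with it; the furniture and walls round the work are solid. World frame = base frame: x ahead of the robot, y to its left, z up, the work surface at z = 0. Lengths are in mm, angles in rad, forces in N, time in s.
With the tool pointing down it reaches from about 300 to 775 mm from the base axis. Payload 14.6 kg.
Tool frame: the origin (TCP) lies midway between the tips of the shut fingers; the grasp point (between the pads) lies 19 mm behind it (robot.grasp_offset is the z of the grasp point in the tool frame, in mm); z points along the fingers, y is the line along which they close (so a half turn about z gives the same grasp; the last joint's range is limited). The gripper opens to 94 mm and grips with 3 to 60 N. Pads are 16 mm wide; open, the fingers measure 119 mm over their backs; the gripper's body (75 mm by 177 mm) begins 78 mm behind the grasp point.
Start: joints at [1.106, 0.3, 1.521, -0, 1.321, -0.067], TCP at [213.062, 507.044, 205.446] pointing down, gripper open.
Joint ranges: [-3.03, 3.03], [-0.79, 2.21], [0.23, 2.52], [-1.04, 4.18], [0, 3.07], [-2.55, 2.55]. Speed limits (rad/s): [2.22, 2.22, 2.57, 3.14, 3.14, 3.14].

INTERFACE

Orientations are given as a rotation vector (axis times angle).
In Python, from workcell import get_state, imaging, workorder, look_for, regions_of, robot gives the robot as it stands.
- The arm moves only by the tool carry_out, never from a script. Its argument "rows" is a list of rows, each an object of numbers: "hand": the opening in per cent of the stroke, from 0 (shut) to 100 (fully open); "x", "y", "z": the shift along the world's x, y, z in cm; "wx", "wy", "wz": the turn, a rotation vector about the world's x, y, z in rad. In form: [{"hand": .., "x": .., "y": .., "z": .., "wx": .., "wy": .., "wz": ..}, ...]. A call has 1 to 20 rows; each row is the pose to reach, as a shift and turn from the pose commanded when the call began; what a row does not reach only later rows make up. A row lasts 1/8 s, in which the tool goes at most 62.5 mm and 10.7 degrees, less where a joint would pass 70% of its speed; a pose out of reach is approached as far as the arm can. A call with a gripper value outside its range is refused whole. The fingers move at their own pace and stop on an object; "newtons" is the grip in N (left out, the last holds). Time passes only in rows, so rows that repeat a pose let the fingers close. It gives the time, the measured TCP pose, the force, the opening and the grip force at its end, in the units of the state.
- get_state(): the state, without advancing time (a new reading comes with each control period).
- imaging.grab_frame(name): name is "scene" or "top" or "wrist"; returns (picture, depth): 400x640x3 uint8, red, green, blue; 400x640 float32, mm along the optical axis (not along the pixel's ray), 0 where there is no reading.
- imaging.calibration(name): a dict with "fovy" (degrees; the focal length in pixels is half the picture's height over the tangent of half this angle, whatever the lens; pixels are square), "cx", "cy" (the principal point, pixels), "origin" and "attitude" of the camera in the world; the wrist camera has in their place "hand_eye" (4x4, takes a point from camera to tool coordinates, whose origin is the TCP and whose axes are the flange's). Camera axes: x right, y down, z forward; pixel columns grow to the right and rows downward; lengths in mm; the calibration is good to about 2 mm. The wrist camera is an equidistant fisheye: a pixel r from the principal point sees the ray r / f radians off the axis. A picture is of the moment at which its call begins: read the wrist's pose just before it. calibration takes no time and is no camera call.
- workorder.finish_job(): hands the job in; it is judged then, once.
Trained networks look in the newest picture that a camera, given by its name, has taken for a name from the list of things; names that differ only in an ending like _2 or _b are one class to them, and where a whole thing is asked for, a point or a joint stands for the part that bears it (a point fixed in the world has none). Each returns a list of dicts, best first, with "confidence" (0 to 1); they miss things now and then, are a little off and sometimes report something else, mostly with a low value. They report only what shows in the picture. A call takes as long as a camera call. They do not tell look-alikes from the thing itself.
- look_for(camera, query): "rect" ([left, top, right, bottom] in pixels, round what is visible of it).
- regions_of(camera, query): "region" (400x640 bool, what is visible of it) and "rect" ([left, top, right, bottom] in pixels, round what is visible of it).
The state is a dict: "t": time; "joint_positions": joint angles; "qd": joint speeds; "tau": joint torques, N m; "tcp_pos": TCP position; "tool_rot": TCP orientation; "contact_force": force on the tool from outside, world axes, zero at the start; "moment": the same for the moment, N m; "opening": finger opening in mm; "gripper_force": force on a finger pad.
Only numpy, scipy, OpenCV 4.12 (cv2) and the standard library are available. Lean on these libraries where they do the work, as an engineer would, in place of code of your own. Each camera call takes 0.05 s, during which the arm holds its last target. There are 200 camera calls.

TASK

Stand the two brown dropper bottles upright in the blue divided carrier of the bottle shaker, each fully down in a cell of its own and in diagonally opposite cells so that the load is balanced, and let go of them, without knocking either over. Only then press the yellow spring-loaded hold-to-run paddle down half way with the fingertips, so that its orange pointer stands in the green band, never as far as the red one, and finish while still holding it there: the program ends with the paddle held down. Leave the other things on the bench where they are.

Things in the scene. Friction and masses are not known exactly. Their poses are not given: they have to be found in the camera images.
- bottle_a: brown glass dropper bottle, 102 mm tall, about 70 g, standing on the bench: round body 33 mm in diameter up to 60 mm, tapering to a collar 24 mm in diameter at 70 to 77 mm, black rubber teat 13 mm in diameter on top; origin at the centre of its underside, z up its axis. Grip it across the body, for example 58 mm above its underside
- bottle_b: a second, identical dropper bottle; origin at the centre of its underside, z up its axis
- shaker: grey bottle shaker fixed to the bench, 150 (x) x 230 (y) mm, housing top 42 mm high, turned up to 0.3 rad. Origin at the centre of its underside, x to its back (away from the robot), y to its left. Left half: blue carrier, centre at y = +62 mm. Right half, y = -58 mm: the run paddle. Right of that, y = -96 mm: a white scale plate 20 mm wide, its top 112 mm above the bench
- cell_1 (a point): centre of the floor of the front left cell. The blue carrier is 100 x 100 mm with 2 x 2 open cells, each 44 x 44 mm inside, walls 4 mm thick; cell floors 50 mm and wall tops 82 mm above the bench
- cell_2 (a point): centre of the floor of the front right cell; on one diagonal with cell_4
- cell_3 (a point): centre of the floor of the back right cell; on one diagonal with cell_1
- cell_4 (a point): centre of the floor of the back left cell
- paddle (a joint): angle of the spring-loaded run paddle in rad: 0 released (up), growing as it is pressed, 0.40 on its stop, 0.20 half way. The pointer is in the green band (73 to 87 mm above the bench) from 0.13 to 0.27, in the red below it from 0.30. It springs back when let go; at the pad it takes about 4 N to start, 8 N half way, 12 N at the stop
- paddle_pad (a point): centre of the upper face of the yellow pad, 42 x 42 mm, at the paddle's front end; moves with it: 106 mm above the bench when released, 86 mm half way, about 67 mm on the stop. The hinge lies 100 mm behind it (shaker's +x), 80 mm above the bench, axis along the shaker's y. An orange pointer sticks out of the pad's right side in front of the scale plate
- steel_sample: bystander: round steel sample, 40 mm in diameter, 24 mm high; origin at the centre of its underside
- sample_box: bystander: clear plastic box, 44 x 62 x 23 mm; origin at the centre of its underside
- red_mount: bystander: round red resin specimen mount, 30 mm in diameter, 20 mm high; origin at the centre of its underside
Mind the look-alikes: they are no part of the job. Leave any purple look-alike of the bottle_b alone. Leave any purple look-alike of the bottle_a alone.

How it is judged:
By the outcome, as a careful person would: the job done as asked, in the order asked, and still so for the second after the job is handed in, while the arm keeps its last pose, push and grip.
It also fails if it takes over 69 s, if anything falls off the work surface, if the arm or the gripper's body presses on something with over 40 N, if the wrist force passes 120 N, or if a joint passes its speed limit or range.

## Working session

There is one attempt and no reset: what is moved stays moved. The work goes in short steps, Python scripts to look and compute and a tool call to move; the robot and the scene stay as the last step left them, time stands still between calls to the robot, and variables do not carry over. Pictures are saved under pics/ and viewed, at most 10 in all, crops included, and the job is handed in when it is done.

Besides the shell and the picture viewer there is one more tool, called after ">>>" as a command line: name --argument value ..., lists and objects as JSON in quotes. carry_out: Moves the arm, as the interface text tells. Its arguments: {"type":"object","properties":{"rows":{"type":"array"},"newtons":{"type":"number"}},"required":["rows"]}

```bash
mkdir -p pics; ls; cat > h.py <<'E'
import numpy as np, cv2
from workcell import get_state, imaging, workorder, look_for, regions_of, robot
from scipy.spatial.transform import Rotation as R
def cam(name):
    c=imaging.calibration(name); return c, 200/np.tan(np.radians(c["fovy"])/2)
def att(c):
    a=np.array(c["attitude"]); return a if a.shape==(3,3) else R.from_rotvec(a).as_matrix()
def cloud(name,d):
    c,f=cam(name); v,u=np.mgrid[0:400,0:640]
    p=np.stack([(u-c["cx"])/f*d,(v-c["cy"])/f*d,d],-1)
    w=p@att(c).T+np.array(c["origin"]); w[d<=0]=np.nan; return w
E
python3 - <<'E'
from h import *
for n in ("scene","top","wrist"): print(n,imaging.calibration(n))
s=get_state(); print(s)
for n in ("scene","top"):
    im,d=imaging.grab_frame(n); cv2.imwrite(f"pics/{n}0.png",im[:,:,::-1]); np.savez(f"{n}0.npz",im=im,d=d)
    for q in ("bottle_a","shaker","paddle","steel_sample","sample_box","red_mount"):
        w=cloud(n,d)
        for r in regions_of(n,q):
            p=w[r["region"]]; print(n,q,round(r["confidence"],2),np.round(r["rect"]),np.round(np.nanmedian(p,0)),np.round(np.nanmax(p[:,2])), np.median(im[r["region"]],0))
E
```

```text
pics
scene {'fovy': 42.26774841068564, 'cx': 319.4538287588313, 'cy': 187.17478684449918, 'origin': array([-492.43616684, -812.85620598,  851.60711338]), 'attitude': array([-1.95100622,  0.93639399, -0.52744488])}
top {'fovy': 56.68395825346877, 'cx': 320.4804585237118, 'cy': 204.925044200864, 'origin': array([ 250.22866775,  -41.39020998, 1242.5141214 ]), 'attitude': array([-2.0922712 ,  2.12124139, -0.18060568])}
wrist {'fovy': 65.70646984690485, 'cx': 320.2092330908005, 'cy': 196.45995869992035, 'hand_eye': array([[ 1.15773938e-03, -9.66036958e-01, -2.58401347e-01,
         7.34877895e+01],
       [ 9.99999124e-01,  1.28427504e-03, -3.20891460e-04,
         9.04665254e-01],
       [ 6.41851409e-04, -2.58400749e-01,  9.66037598e-01,
        -1.79121604e+02],
       [ 0.00000000e+00,  0.00000000e+00,  0.00000000e+00,
         1.00000000e+00]])}
{'t': 0.0, 'joint_positions': array([ 1.10639771e+00,  3.00476123e-01,  1.52159578e+00, -2.74454673e-05,
        1.32070766e+00, -6.65881765e-02]), 'qd': array([ 0.00070389,  0.00127225,  0.00078969, -0.00038242,  0.00164506,
       -0.000173
[... 1332 characters left out ...]
-186.   17.] 23.0 [128.5  37.5  36. ]
scene red_mount 0.28 [262. 157. 350. 216.] [499.  41.  43.] 113.0 [108. 113. 150.]
top bottle_a 0.62 [395. 196. 408. 208.] [ 494. -277.   62.] 103.0 [ 96.  50. 113.]
top bottle_a 0.45 [397. 174. 406. 184.] [ 571. -278.   61.] 103.0 [104.  82.  69.]
top bottle_a 0.42 [357. 180. 370. 195.] [ 529. -151.   61.] 104.0 [113.  60. 126.]
top shaker 0.57 [260. 166. 338. 225.] [524.  55.  45.] 114.0 [129. 132. 156.]
top steel_sample 0.21 [367. 233. 377. 243.] [ 389. -182.   19.] 27.0 [151.   73.   70.5]
top sample_box 0.72 [182. 201. 208. 221.] [480. 412.  23.] 30.0 [134. 138. 141.]
top red_mount 0.62 [370. 234. 380. 243.] [ 389. -181.   20.] 27.0 [155.  76.  74.]
```

```bash
python3 - <<'E'
from h import *
T=np.load("top0.npz"); S=np.load("scene0.npz")
a=cv2.resize(S["im"][140:290,190:470,::-1],None,fx=2.8,fy=2.8,interpolation=cv2.INTER_CUBIC)[:,:784]
b=cv2.resize(T["im"][155:255,250:420,::-1],None,fx=4.6,fy=4.6,interpolation=cv2.INTER_CUBIC)
cv2.imwrite("pics/s1.png",a); cv2.imwrite("pics/t1.png",b); print(a.shape,b.shape)
for n,Z in (("top",T),("scene",S)):
    w=cloud(n,Z["d"]); im=Z["im"].astype(int)
    hsv=cv2.cvtColor(Z["im"],cv2.COLOR_RGB2HSV)
    for x,y in ((563,-289),(464,-207),(486,-290),(523,-156)):
        m=(np.hypot(w[...,0]-x,w[...,1]-y)<45)&(w[...,2]>25)
        mt=m&(w[...,2]>85); 
        print(n,(x,y),m.sum(),np.round(np.nanmean(w[mt],0)) if mt.any() else None, np.round(np.nanmean(w[m],0)), np.round(np.median(hsv[m],0)))
    # blue carrier top rim, scale plate, paddle
    for nm,m in (("blue",(hsv[...,0]>100)&(hsv[...,0]<125)&(hsv[...,1]>110)&(w[...,2]>72)&(w[...,2]<92)),
                 ("yellow",(hsv[...,0]>18)&(hsv[...,0]<35)&(hsv[...,1]>120)&(w[...,2]>85)),):
        m&=(np.abs(w[...,0]-520)<130)&(np.abs(w[...,1]-40)<160)
        r=cv2.minAreaRect(w[m][:,:2].astype(np.float32)); print(n,nm,m.sum(),np.round(np.nanmean(w[m],0),1),r)
E
```

```text
(420, 784, 3) (460, 782, 3)
top (563, -289) 111 [ 576. -283.   97.] [ 572. -280.   65.] [ 12.  67. 102.]
top (464, -207) 99 [ 476. -201.   97.] [ 473. -198.   67.] [ 12.  70. 104.]
top (486, -290) 108 [ 499. -283.   96.] [ 495. -279.   66.] [142. 140. 120.]
top (523, -156) 101 [ 534. -154.   98.] [ 531. -152.   66.] [143. 137. 131.]
top blue 254 [514.8 117.9  79.3] ((520.3558959960938, 116.19261932373047), (100.15969848632812, 100.52603912353516), 11.25097942352295)
top yellow 151 [492.6 -11.8 106.3] ((493.9857177734375, -12.336013793945312), (37.863853454589844, 43.737037658691406), 89.35306549072266)
scene (563, -289) 249 [ 570. -286.   93.] [ 565. -288.   58.] [ 12. 117. 110.]
scene (464, -207) 256 [ 471. -203.   92.] [ 466. -206.   57.] [ 15.  88. 118.]
scene (486, -290) 265 [ 492. -285.   93.] [ 488. -288.   57.] [142. 177. 144.]
scene (523, -156) 180 [ 529. -156.   94.] [ 525. -156.   63.] [142. 176. 131.]
scene blue 390 [515.7 115.2  77.7] ((516.2686157226562, 115.89988708496094), (111.08941650390625, 105.7865982055664), 12.792560577392578)
scene yellow 122 [485.7 -15.7 103.9] ((496.9450378417969, -11.668817520141602), (61.66453170776367, 41.99168014526367), 9.938643455505371)
```

View pics/s1.png

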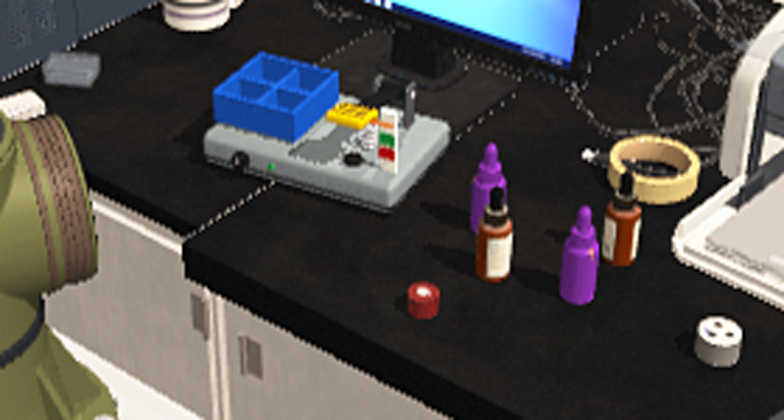

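View pics/t1.png

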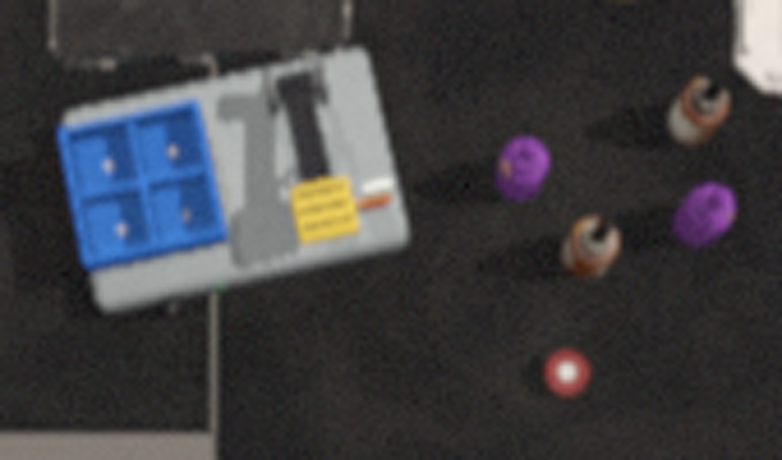

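The brown pair with white labels, at full-frame scene px (367,228) and (413,222), fits the description. The two purple ones, at (365,207) and (397,235), are look-alikes. The enlarged crops confirm this. They also show the shaker turned about +0.2 rad with all four cells empty. Now I'll hover over the nearer brown bottle.

>>> carry_out --rows '[{"hand":64,"x":26.2,"y":-70.9,"z":0.5,"wz":-1.515},{"hand":64,"x":26.2,"y":-70.9,"z":0.5,"wz":-1.515},{"hand":64,"x":26.2,"y":-70.9,"z":0.5,"wz":-1.515},{"hand":64,"x":26.2,"y":-70.9,"z":0.5,"wz":-1.515},{"hand":64,"x":26.2,"y":-70.9,"z":0.5,"wz":-1.515},{"hand":64,"x":26.2,"y":-70.9,"z":0.5,"wz":-1.515},{"hand":64,"x":26.2,"y":-70.9,"z":0.5,"wz":-1.515},{"hand":64,"x":26.2,"y":-70.9,"z":0.5,"wz":-1.515},{"hand":64,"x":26.2,"y":-70.9,"z":0.5,"wz":-1.515},{"hand":64,"x":26.2,"y":-70.9,"z":0.5,"wz":-1.515},{"hand":64,"x":26.2,"y":-70.9,"z":0.5,"wz":-1.515},{"hand":64,"x":26.2,"y":-70.9,"z":0.5,"wz":-1.515},{"hand":64,"x":26.2,"y":-70.9,"z":0.5,"wz":-1.515},{"hand":64,"x":26.2,"y":-70.9,"z":0.5,"wz":-1.515},{"hand":64,"x":26.2,"y":-70.9,"z":0.5,"wz":-1.515},{"hand":64,"x":26.2,"y":-70.9,"z":0.5,"wz":-1.515},{"hand":64,"x":26.2,"y":-70.9,"z":0.5,"wz":-1.515},{"hand":64,"x":26.2,"y":-70.9,"z":0.5,"wz":-1.515}]'

```text
$.rows[0]: bad value
```

```bash
cat >> h.py <<'E'
def wcloud(d,s):
    c,f=cam("wrist"); v,u=np.mgrid[0:400,0:640]
    x=u-c["cx"]; y=v-c["cy"]; r=np.hypot(x,y)+1e-9; k=np.tan(r/f)/r
    p=np.stack([x*k*d,y*k*d,d,np.ones_like(d)],-1)@np.array(c["hand_eye"]).T
    w=p[...,:3]@R.from_rotvec(s["tool_rot"]).as_matrix().T+s["tcp_pos"]; w[d<=0]=np.nan; return w
def wgrab(tag):
    s=get_state(); im,d=imaging.grab_frame("wrist"); cv2.imwrite(f"pics/{tag}.png",im[:,:,::-1]); np.savez(tag,im=im,d=d)
    return s,im,wcloud(d,s)
def circ(p):  # least-squares circle of xy
    A=np.c_[2*p[:,:2],np.ones(len(p))]; c=np.linalg.lstsq(A,(p[:,:2]**2).sum(1),rcond=None)[0]
    return c[:2],np.sqrt(c[2]+c[0]**2+c[1]**2)
E
python3 - <<'E'
from h import *
s,im,w=wgrab("w1"); print(s["t"],s["tcp_pos"],s["tool_rot"],s["opening"])
hsv=cv2.cvtColor(im,cv2.COLOR_RGB2HSV)
for r in regions_of("wrist","bottle_a"):
    p=w[r["region"]]; t=p[p[:,2]>85]
    print(round(r["confidence"],2),np.round(r["rect"]),len(t),np.round(np.nanmean(t,0),1) if len(t) else None,np.round(np.nanmax(p[:,2])),np.round(np.median(hsv[r["region"]],0)))
    for lo,hi in ((15,35),(35,58),(90,100)):
        q=p[(p[:,2]>lo)&(p[:,2]<hi)]
        if len(q)>20: print("  ",lo,len(q),[np.round(x,1) for x in circ(q)])
T=np.load("top0.npz"); W=cloud("top",T["d"])
m=(np.hypot(W[...,0]-574,W[...,1]+284)<140)&(W[...,2]>60)&(np.hypot(W[...,0]-574,W[...,1]+284)>45)
print("near b2",m.sum(),np.round(W[m][::12]))
E
```

```text
0.7 [213.0486509  507.04141789 205.43964884] [-6.20764264e-01 -3.07964079e+00  1.44945324e-05] 94.00502211972837
near b2 201 [[ 709. -319.  198.]
 [ 700. -332.  202.]
 [ 698. -345.  199.]
 [ 693. -355.  203.]
 [ 533. -158.  102.]
 [ 528. -160.   79.]
 [ 510. -284.   76.]
 [ 504. -275.   75.]
 [ 497. -280.   95.]
 [ 497. -293.   76.]
 [ 491. -277.   75.]
 [ 489. -288.   69.]
 [ 486. -189.   61.]
 [ 478. -193.   81.]
 [ 471. -200.  100.]
 [ 472. -188.   63.]
 [ 467. -200.   73.]]
```

View pics/w1.png

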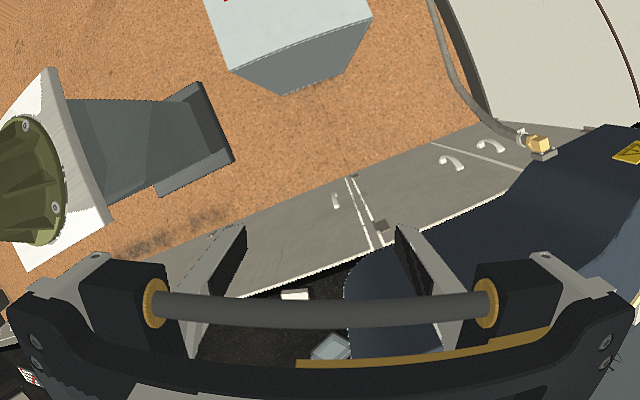

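The move was refused, so the arm is still at the start. The view shows the open fingers at rows 230–360 and the sample box at (330,345). I'll retry with all the keys given.

>>> carry_out --rows '[{"hand":64,"x":26.2,"y":-70.9,"z":0.5,"wx":0,"wy":0,"wz":-1.515},{"hand":64,"x":26.2,"y":-70.9,"z":0.5,"wx":0,"wy":0,"wz":-1.515},{"hand":64,"x":26.2,"y":-70.9,"z":0.5,"wx":0,"wy":0,"wz":-1.515},{"hand":64,"x":26.2,"y":-70.9,"z":0.5,"wx":0,"wy":0,"wz":-1.515},{"hand":64,"x":26.2,"y":-70.9,"z":0.5,"wx":0,"wy":0,"wz":-1.515},{"hand":64,"x":26.2,"y":-70.9,"z":0.5,"wx":0,"wy":0,"wz":-1.515},{"hand":64,"x":26.2,"y":-70.9,"z":0.5,"wx":0,"wy":0,"wz":-1.515},{"hand":64,"x":26.2,"y":-70.9,"z":0.5,"wx":0,"wy":0,"wz":-1.515},{"hand":64,"x":26.2,"y":-70.9,"z":0.5,"wx":0,"wy":0,"wz":-1.515},{"hand":64,"x":26.2,"y":-70.9,"z":0.5,"wx":0,"wy":0,"wz":-1.515},{"hand":64,"x":26.2,"y":-70.9,"z":0.5,"wx":0,"wy":0,"wz":-1.515},{"hand":64,"x":26.2,"y":-70.9,"z":0.5,"wx":0,"wy":0,"wz":-1.515},{"hand":64,"x":26.2,"y":-70.9,"z":0.5,"wx":0,"wy":0,"wz":-1.515},{"hand":64,"x":26.2,"y":-70.9,"z":0.5,"wx":0,"wy":0,"wz":-1.515},{"hand":64,"x":26.2,"y":-70.9,"z":0.5,"wx":0,"wy":0,"wz":-1.515},{"hand":64,"x":26.2,"y":-70.9,"z":0.5,"wx":0,"wy":0,"wz":-1.515},{"hand":64,"x":26.2,"y":-70.9,"z":0.5,"wx":0,"wy":0,"wz":-1.515},{"hand":64,"x":26.2,"y":-70.9,"z":0.5,"wx":0,"wy":0,"wz":-1.515}]'

```text
t: 3.05
tcp_pos: [475.1, -201.7, 210.6]
tool_rot: [2.567, 1.811, 0.0]
contact_force: [0.2, -0.6, 0.6]
opening: 60.5
gripper_force: 0.0
```

```bash
cat > look.py <<'E'
from h import *
import sys
s,im,w=wgrab(sys.argv[1]); print(s["t"],s["tcp_pos"],s["tool_rot"],s["opening"])
hsv=cv2.cvtColor(im,cv2.COLOR_RGB2HSV)
for r in regions_of("wrist","bottle_a"):
    p=w[r["region"]]; t=p[p[:,2]>85]
    print(round(r["confidence"],2),np.round(r["rect"]),len(t),np.round(np.nanmean(t,0),1) if len(t) else None,np.round(np.nanmax(p[:,2])),np.round(np.median(hsv[r["region"]],0)))
    for lo,hi in ((10,35),(35,58),(90,99)):
        q=p[(p[:,2]>lo)&(p[:,2]<hi)]
        if len(q)>20: print("  ",lo,len(q),[np.round(x,1) for x in circ(q)])
E
python3 look.py w2
```

```text
3.05 [ 475.08350724 -201.69500515  210.56153796] [2.56654111e+00 1.81144115e+00 1.52788518e-04] 60.46250350698175
0.93 [339. 110. 373. 141.] 155 [ 533.9 -153.3   97.7] 102.0 [142. 145. 170.]
   10 21 [array([ 536.8, -154.5]), np.float64(18.8)]
   35 73 [array([ 534.3, -153.5]), np.float64(16.3)]
   90 104 [array([ 534.4, -153.5]), np.float64(5.2)]
0.93 [347. 215. 372. 263.] 136 [ 497.8 -280.7   95.9] 103.0 [142. 144. 123.]
   10 163 [array([ 498.3, -283.9]), np.float64(17.1)]
   35 194 [array([ 498.2, -283.5]), np.float64(16.6)]
   90 92 [array([ 497.8, -282.4]), np.float64(5.0)]
0.91 [399. 196. 437. 241.] 142 [ 574.1 -281.1   95.4] 102.0 [ 21.  54. 124.]
   10 195 [array([ 583. , -300.1]), np.float64(33.2)]
   35 230 [array([ 575.3, -283.3]), np.float64(16.3)]
   90 94 [array([ 575.1, -282.7]), np.float64(5.0)]
0.64 [303. 160. 335. 200.] 153 [ 476.7 -199.4   96.8] 103.0 [ 19.  62. 140.]
   10 86 [array([ 476.2, -200.5]), np.float64(16.4)]
   35 115 [array([ 476.2, -200.7]), np.float64(16.2)]
   90 105 [array([ 476.3, -200.4]), np.float64(5.2)]
```

View pics/w2.png

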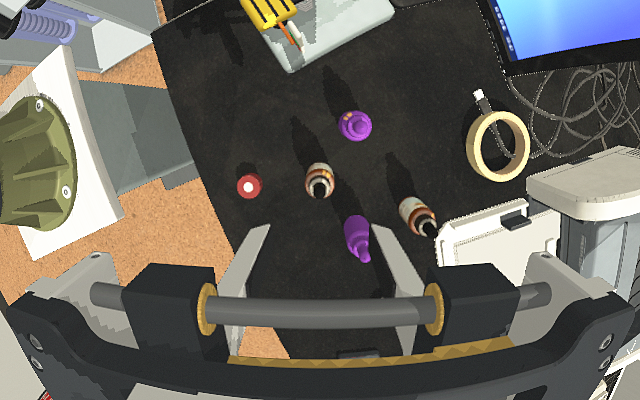

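The view agrees with the estimate. The target's teat is at (320,188), directly below the TCP, and the other brown bottle is at (418,215) beside the white device. Descend and grip.

>>> carry_out --rows '[{"hand":64,"x":0.12,"y":0.1,"z":-6,"wx":0,"wy":0,"wz":0},{"hand":64,"x":0.12,"y":0.1,"z":-10,"wx":0,"wy":0,"wz":0},{"hand":64,"x":0.12,"y":0.1,"z":-14,"wx":0,"wy":0,"wz":0},{"hand":64,"x":0.12,"y":0.1,"z":-17.1,"wx":0,"wy":0,"wz":0},{"hand":64,"x":0.12,"y":0.1,"z":-17.1,"wx":0,"wy":0,"wz":0},{"hand":10,"x":0.12,"y":0.1,"z":-17.1,"wx":0,"wy":0,"wz":0},{"hand":10,"x":0.12,"y":0.1,"z":-17.1,"wx":0,"wy":0,"wz":0},{"hand":10,"x":0.12,"y":0.1,"z":-17.1,"wx":0,"wy":0,"wz":0},{"hand":10,"x":0.12,"y":0.1,"z":-17.1,"wx":0,"wy":0,"wz":0},{"hand":10,"x":0.12,"y":0.1,"z":-17.1,"wx":0,"wy":0,"wz":0},{"hand":10,"x":0.12,"y":0.1,"z":-17.1,"wx":0,"wy":0,"wz":0},{"hand":10,"x":0.12,"y":0.1,"z":-17.1,"wx":0,"wy":0,"wz":0}]' --newtons 15

```text
t: 4.65
tcp_pos: [476.6, -201.2, 40.1]
tool_rot: [2.566, 1.81, 0.001]
contact_force: [-0.9, -0.1, 5.5]
opening: 32.1
gripper_force: 14.9
```

>>> carry_out --rows '[{"hand":10,"x":0,"y":0,"z":4,"wx":0,"wy":0,"wz":0},{"hand":10,"x":0,"y":0,"z":9,"wx":0,"wy":0,"wz":0},{"hand":10,"x":0,"y":0,"z":14,"wx":0,"wy":0,"wz":0},{"hand":10,"x":0.5,"y":2,"z":16.5,"wx":0,"wy":0,"wz":0.05},{"hand":10,"x":1.5,"y":6,"z":17,"wx":0,"wy":0,"wz":0.13},{"hand":10,"x":2.5,"y":10.5,"z":17,"wx":0,"wy":0,"wz":0.2},{"hand":10,"x":3.5,"y":15,"z":17,"wx":0,"wy":0,"wz":0.28},{"hand":10,"x":4.7,"y":20,"z":17,"wx":0,"wy":0,"wz":0.36},{"hand":10,"x":6,"y":25,"z":17,"wx":0,"wy":0,"wz":0.44},{"hand":10,"x":6.9,"y":28.5,"z":17,"wx":0,"wy":0,"wz":0.51},{"hand":10,"x":7.2,"y":29.8,"z":17,"wx":0,"wy":0,"wz":0.54},{"hand":10,"x":7.2,"y":29.8,"z":17,"wx":0,"wy":0,"wz":0.54},{"hand":10,"x":7.2,"y":29.8,"z":17,"wx":0,"wy":0,"wz":0.54}]'

```text
t: 6.28
tcp_pos: [548.1, 95.9, 209.5]
tool_rot: [1.993, 2.428, -0.0]
contact_force: [-0.7, 0.2, -0.7]
opening: 31.6
gripper_force: 14.9
```

```bash
cat > carrier.py <<'E'
from h import *
import sys
s,im,w=wgrab(sys.argv[1]); print(s["t"],s["tcp_pos"],s["tool_rot"],s["opening"])
hsv=cv2.cvtColor(im,cv2.COLOR_RGB2HSV)
blue=(hsv[...,0]>100)&(hsv[...,0]<125)&(hsv[...,1]>120)&(np.hypot(w[...,0]-520,w[...,1]-116)<90)
rim=blue&(np.abs(w[...,2]-82)<4)
P=w[rim][:,:2]; print("rim",len(P),np.nanmedian(w[rim][:,2]))
# model fit: walls on shaker-frame lines 0,+-48 (2 mm half width)
from scipy.optimize import minimize
def cost(v):
    th=v[2]; q=(P-v[:2])@np.array([[np.cos(th),-np.sin(th)],[np.sin(th),np.cos(th)]])
    dl=np.abs(np.abs(q)[:,:,None]-np.array([0,48.])).min(2)
    o=np.maximum(np.abs(q).max(1)-50,0)
    return np.minimum(np.maximum(dl.min(1)-2,0),8).mean()+np.minimum(o,10).mean()
best=min((minimize(cost,[520+a,116+b,.2+c],method="Nelder-Mead") for a in(-4,0,4) for b in(-4,0,4) for c in(-.03,.03)),key=lambda r:r.fun)
x,y,t=best.x; print("fit",best.x,best.fun, "rect",cv2.minAreaRect(P.astype(np.float32)))
ex=np.array([np.cos(t),np.sin(t)]); ey=np.array([-np.sin(t),np.cos(t)]); C=np.array([x,y])
for n,(a,b) in {"c1":(-24,24),"c2":(-24,-24),"c3":(24,-24),"c4":(24,24),"pad":(-51,-120)}.items(): print(n,np.round(C+a*ex+b*ey,1))
br=((hsv[...,0]<25)&(np.abs(w[...,2]-s["tcp_pos"][2])<70)&(np.hypot(w[...,0]-s["tcp_pos"][0],w[...,1]-s["tcp_pos"][1])<25))
print("held zmin",np.nanmin(w[br][:,2]) if br.any() else None)
E
python3 carrier.py w3
```

```text
6.275 [548.13952789  95.90824594 209.46594383] [ 1.99337570e+00  2.42812020e+00 -3.61855159e-04] 31.63957243036538
rim 1483 81.75950912692238
fit [5.20019559e+02 1.16725263e+02 2.04653166e-01] 0.025683068288038038 rect ((519.9178466796875, 116.595458984375), (100.25601196289062, 100.64517211914062), 11.659076690673828)
c1 [491.6 135.3]
c2 [501.4  88.3]
c3 [548.4  98.1]
c4 [538.6 145.1]
pad [494.5 -11.1]
held zmin 171.6539664927925
```

View pics/w3.png

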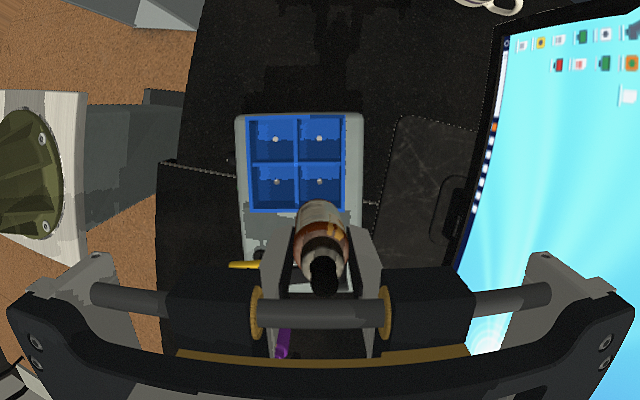

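The view shows the bottle held upright, with all four blue cells empty at (275,140), (320,140), (277,182) and (320,182). The monitor is on the right. Before lowering I'll check how much clearance there is to it.

```bash
python3 - <<'E'
from h import *
for n in ("top","scene"):
    W=cloud(n,np.load(n+"0.npz")["d"])
    for y0 in (0,60,120,180,240):
        m=(W[...,1]>y0-30)&(W[...,1]<y0+30)&(W[...,2]>130)&(W[...,0]>560)&(W[...,0]<800)
        print(n,y0,m.sum(),np.round(np.nanpercentile(W[m],[1,50],axis=0)) if m.any() else "")
    m=(W[...,0]>640)&(W[...,0]<800)&(W[...,1]>-100)&(W[...,1]<300); print([ (z,np.round(np.nanmin(W[m&(W[...,2]>z)&(W[...,2]<z+40)][:,0])) if (m&(W[...,2]>z)&(W[...,2]<z+40)).any() else None) for z in range(100,400,40)])
E
```

```text
top 0 1005 [[719. -30. 134.]
 [736.  -0. 270.]]
top 60 998 [[717.  30. 134.]
 [734.  60. 269.]]
top 120 998 [[716.  91. 133.]
 [733. 120. 270.]]
top 180 992 [[714. 151. 132.]
 [731. 180. 269.]]
top 240 989 [[712. 211. 134.]
 [729. 240. 269.]]
[(100, np.float64(702.0)), (140, np.float64(711.0)), (180, np.float64(714.0)), (220, np.float64(721.0)), (260, np.float64(725.0)), (300, np.float64(731.0)), (340, np.float64(733.0)), (380, None)]
scene 0 1246 [[714. -29. 132.]
 [731.  -0. 247.]]
scene 60 1173 [[712.  31. 134.]
 [729.  59. 249.]]
scene 120 1111 [[710.  91. 133.]
 [728. 119. 249.]]
scene 180 1051 [[709. 151. 134.]
 [726. 179. 248.]]
scene 240 995 [[708. 210. 133.]
 [725. 239. 248.]]
[(100, np.float64(695.0)), (140, np.float64(705.0)), (180, np.float64(710.0)), (220, np.float64(713.0)), (260, np.float64(717.0)), (300, np.float64(723.0)), (340, np.float64(723.0)), (380, None)]
```

>>> carry_out --rows '[{"hand":10,"x":0.03,"y":0.2,"z":-3,"wx":0,"wy":0,"wz":0},{"hand":10,"x":0.03,"y":0.22,"z":-4.5,"wx":0,"wy":0,"wz":0},{"hand":10,"x":0.03,"y":0.22,"z":-4.5,"wx":0,"wy":0,"wz":0}]'

```text
t: 6.7
tcp_pos: [548.2, 98.7, 163.8]
tool_rot: [-1.991, -2.428, 0.002]
contact_force: [-0.3, -0.1, 0.4]
opening: 32.0
gripper_force: 14.9
```

>>> carry_out --rows '[{"hand":10,"x":0,"y":-0.04,"z":-2.5,"wx":0,"wy":0,"wz":0},{"hand":10,"x":0,"y":-0.04,"z":-4.5,"wx":0,"wy":0,"wz":0},{"hand":10,"x":0,"y":-0.04,"z":-6,"wx":0,"wy":0,"wz":0},{"hand":10,"x":0,"y":-0.04,"z":-6.9,"wx":0,"wy":0,"wz":0},{"hand":10,"x":0,"y":-0.04,"z":-7.2,"wx":0,"wy":0,"wz":0},{"hand":10,"x":0,"y":-0.04,"z":-7.4,"wx":0,"wy":0,"wz":0},{"hand":10,"x":0,"y":-0.04,"z":-7.4,"wx":0,"wy":0,"wz":0}]'

```text
t: 7.58
tcp_pos: [548.7, 98.9, 90.8]
tool_rot: [1.991, 2.43, 0.001]
contact_force: [-0.4, -0.0, -1.3]
opening: 31.8
gripper_force: 14.9
```

>>> carry_out --rows '[{"hand":10,"x":0,"y":0,"z":-0.1,"wx":0,"wy":0,"wz":0},{"hand":10,"x":0,"y":0,"z":-0.1,"wx":0,"wy":0,"wz":0}]'

```text
t: 7.82
tcp_pos: [548.8, 98.9, 90.2]
tool_rot: [1.991, 2.43, 0.001]
contact_force: [-1.1, -0.6, 4.4]
opening: 31.7
gripper_force: 14.9
```

>>> carry_out --rows '[{"hand":60,"x":0,"y":0,"z":0,"wx":0,"wy":0,"wz":0},{"hand":60,"x":0,"y":0,"z":0,"wx":0,"wy":0,"wz":0},{"hand":60,"x":0,"y":0,"z":0,"wx":0,"wy":0,"wz":0},{"hand":60,"x":0,"y":0,"z":0,"wx":0,"wy":0,"wz":0},{"hand":60,"x":0,"y":0,"z":0,"wx":0,"wy":0,"wz":0},{"hand":60,"x":0,"y":0,"z":3,"wx":0,"wy":0,"wz":0},{"hand":60,"x":0,"y":0,"z":7,"wx":0,"wy":0,"wz":0},{"hand":60,"x":0,"y":0,"z":12,"wx":0,"wy":0,"wz":0},{"hand":60,"x":0,"y":0,"z":12,"wx":0,"wy":0,"wz":0}]'

```text
t: 8.95
tcp_pos: [549.9, 99.0, 213.2]
tool_rot: [1.988, 2.427, 0.007]
contact_force: [-0.3, 0.2, 0.4]
opening: 56.8
gripper_force: 0.0
```

```bash
python3 - <<'E'
from h import *
s,im,w=wgrab("w4"); print(s["t"],s["tcp_pos"])
for r in regions_of("wrist","bottle_a"):
    p=w[r["region"]]; print(round(r["confidence"],2),np.round(r["rect"]),np.round(np.nanmax(p[:,2])),[np.round(circ(p[(p[:,2]>lo)&(p[:,2]<hi)])[0],1) for lo,hi in ((90,108),(140,149)) if ((p[:,2]>lo)&(p[:,2]<hi)).sum()>20])
z=np.load("w2.npz")
from types import SimpleNamespace
w2=wcloud(z["d"],dict(tcp_pos=np.array([475.08,-201.7,210.56]),tool_rot=np.array([2.5665,1.8114,0])))
W=cloud("top",np.load("top0.npz")["d"])
for a in (-45,-20,0,20,90):
    c=np.array([575.2,-283.2])+40*np.array([np.cos(np.radians(a)),np.sin(np.radians(a))])
    print(a,[np.round(np.nanmax(v[np.hypot(v[...,0]-c[0],v[...,1]-c[1])<14][:,2])) for v in (w2,W) if (np.hypot(v[...,0]-c[0],v[...,1]-c[1])<14).any()])
m=(np.hypot(w2[...,0]-575,w2[...,1]+283)<150)&(w2[...,2]>12)&(w2[...,0]+0*w2[...,1]>595); p=w2[m]; print(np.round(p[::max(1,len(p)//12)]))
E
```

```text
8.95 [549.89189203  99.02133329 213.228509  ]
0.86 [262. 324. 290. 359.] 79.0 []
-45 [np.float64(2.0), np.float64(7.0)]
-20 [np.float64(2.0), np.float64(7.0)]
0 [np.float64(2.0), np.float64(5.0)]
20 [np.float64(2.0), np.float64(7.0)]
90 [np.float64(2.0), np.float64(5.0)]
[[ 699. -199.   12.]
 [ 681. -240.   24.]
 [ 694. -278.   25.]
 [ 660. -322.   21.]
 [ 622. -320.   17.]
 [ 622. -322.   30.]
 [ 635. -341.   15.]
 [ 667. -356.   30.]
 [ 607. -343.   25.]
 [ 666. -375.   28.]
 [ 607. -362.   24.]
 [ 669. -395.   29.]
 [ 706. -346.  196.]]
```

>>> carry_out --rows '[{"hand":64,"x":0.4,"y":-5,"z":0,"wx":0,"wy":0,"wz":-0.06},{"hand":64,"x":0.8,"y":-10,"z":0,"wx":0,"wy":0,"wz":-0.13},{"hand":64,"x":1.2,"y":-15,"z":0,"wx":0,"wy":0,"wz":-0.2},{"hand":64,"x":1.6,"y":-20,"z":0,"wx":0,"wy":0,"wz":-0.27},{"hand":64,"x":2,"y":-25,"z":0,"wx":0,"wy":0,"wz":-0.34},{"hand":64,"x":2.3,"y":-30,"z":0,"wx":0,"wy":0,"wz":-0.41},{"hand":64,"x":2.5,"y":-35,"z":0,"wx":0,"wy":0,"wz":-0.48},{"hand":64,"x":2.6,"y":-38.2,"z":0,"wx":0,"wy":0,"wz":-0.515},{"hand":64,"x":2.6,"y":-38.2,"z":0,"wx":0,"wy":0,"wz":-0.515},{"hand":64,"x":2.6,"y":-38.2,"z":0,"wx":0,"wy":0,"wz":-0.515},{"hand":64,"x":2.6,"y":-38.2,"z":0,"wx":0,"wy":0,"wz":-0.515}]'

```text
t: 10.42
tcp_pos: [574.7, -282.0, 209.2]
tool_rot: [-2.542, -1.845, 0.0]
contact_force: [-0.1, 0.1, -0.3]
opening: 60.4
gripper_force: 0.0
```

```bash
python3 look.py w5; python3 - <<'E'
from h import *
im,d=imaging.grab_frame("top"); w=cloud("top",d)
m=(np.hypot(w[...,0]-548,w[...,1]-98)<35)&(w[...,2]>100); print(m.sum(),np.round(np.nanmean(w[m&(w[...,2]>138)],0)),np.nanmax(w[m][:,2]))
a=cv2.resize(im[155:255,250:420,::-1],None,fx=2.3,fy=2.3); im,d=imaging.grab_frame("scene"); b=cv2.resize(im[140:220,250:390,::-1],None,fx=2.8,fy=2.8)
b=cv2.resize(b,(a.shape[1],230)); cv2.imwrite("pics/chk1.png",np.hstack([a,b]))
E
```

```text
10.425 [ 574.71059427 -281.99509469  209.23545524] [-2.54241037e+00 -1.84471200e+00  1.96822807e-04] 60.3807418035145
0.83 [307. 161. 332. 204.] 160 [ 576.  -282.3   96.6] 102.0 [ 20.  65. 112.]
   10 85 [array([ 575.6, -284. ]), np.float64(16.9)]
   35 129 [array([ 575.7, -283.2]), np.float64(16.1)]
   90 106 [array([ 575.5, -283.2]), np.float64(5.3)]
0.75 [244. 184. 275. 222.] 159 [ 500.3 -281.8   95.7] 102.0 [142. 147. 119.]
   10 154 [array([ 499. , -283.4]), np.float64(16.2)]
   35 180 [array([ 498.7, -283.3]), np.float64(16.1)]
   90 107 [array([ 499. , -282.8]), np.float64(5.2)]
0.66 [233.  71. 270. 103.] 168 [ 536.3 -155.1   96.4] 102.0 [142. 148. 133.]
   10 103 [array([ 535., -154.]), np.float64(16.6)]
   35 140 [array([ 535.1, -154.3]), np.float64(16.1)]
   90 107 [array([ 535.2, -154.2]), np.float64(5.3)]
0.47 [152.   0. 268.  45.] 188 [501.9 -50.1 100.9] 113.0 [ 60.  16. 127.]
   10 577 [array([522.4, -12.9]), np.float64(57.4)]
   35 1585 [array([515.6, -39. ]), np.float64(28.1)]
   90 38 [array([495.6, -48.6]), np.float64(14.7)]
88 [549.  96. 148.] 153.4866098404782
```

View pics/chk1.png

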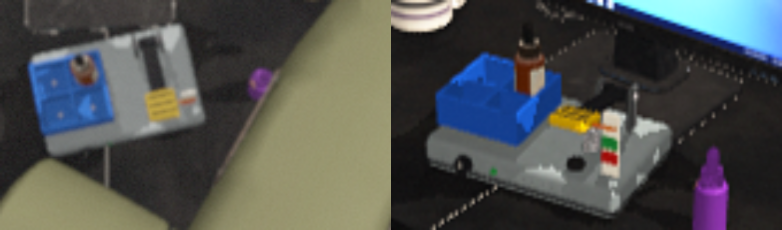

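Both views show the first bottle upright and fully seated in the back right cell, at (83,68) left and (530,60) right, with its top at about 152 mm. Now the second bottle.

>>> carry_out --rows '[{"hand":64,"x":0.09,"y":-0.12,"z":-6,"wx":0,"wy":0,"wz":0},{"hand":64,"x":0.09,"y":-0.12,"z":-10,"wx":0,"wy":0,"wz":0},{"hand":64,"x":0.09,"y":-0.12,"z":-14,"wx":0,"wy":0,"wz":0},{"hand":64,"x":0.09,"y":-0.12,"z":-16.9,"wx":0,"wy":0,"wz":0},{"hand":64,"x":0.09,"y":-0.12,"z":-16.9,"wx":0,"wy":0,"wz":0},{"hand":10,"x":0.09,"y":-0.12,"z":-16.9,"wx":0,"wy":0,"wz":0},{"hand":10,"x":0.09,"y":-0.12,"z":-16.9,"wx":0,"wy":0,"wz":0},{"hand":10,"x":0.09,"y":-0.12,"z":-16.9,"wx":0,"wy":0,"wz":0},{"hand":10,"x":0.09,"y":-0.12,"z":-16.9,"wx":0,"wy":0,"wz":0},{"hand":10,"x":0.09,"y":-0.12,"z":-16.9,"wx":0,"wy":0,"wz":0},{"hand":10,"x":0.09,"y":-0.12,"z":-16.9,"wx":0,"wy":0,"wz":0},{"hand":10,"x":0.09,"y":-0.12,"z":-16.9,"wx":0,"wy":0,"wz":0}]' --newtons 15

```text
t: 12.12
tcp_pos: [575.8, -284.6, 41.2]
tool_rot: [2.543, 1.842, 0.001]
contact_force: [-0.1, 0.9, 6.3]
opening: 31.7
gripper_force: 15.0
```

>>> carry_out --rows '[{"hand":10,"x":0,"y":0,"z":4,"wx":0,"wy":0,"wz":0},{"hand":10,"x":0,"y":0,"z":9,"wx":0,"wy":0,"wz":0},{"hand":10,"x":0,"y":0,"z":14,"wx":0,"wy":0,"wz":0},{"hand":10,"x":-0.4,"y":2,"z":17,"wx":0,"wy":0,"wz":0.03},{"hand":10,"x":-1.3,"y":6.5,"z":18,"wx":0,"wy":0,"wz":0.08},{"hand":10,"x":-2.3,"y":11.5,"z":18,"wx":0,"wy":0,"wz":0.14},{"hand":10,"x":-3.3,"y":16.5,"z":18,"wx":0,"wy":0,"wz":0.2},{"hand":10,"x":-4.3,"y":21.5,"z":18,"wx":0,"wy":0,"wz":0.27},{"hand":10,"x":-5.3,"y":26.5,"z":18,"wx":0,"wy":0,"wz":0.33},{"hand":10,"x":-6.3,"y":31.5,"z":18,"wx":0,"wy":0,"wz":0.4},{"hand":10,"x":-7.3,"y":36.5,"z":18,"wx":0,"wy":0,"wz":0.46},{"hand":10,"x":-8.1,"y":40.5,"z":18,"wx":0,"wy":0,"wz":0.51},{"hand":10,"x":-8.4,"y":41.9,"z":18,"wx":0,"wy":0,"wz":0.52},{"hand":10,"x":-8.4,"y":41.9,"z":18,"wx":0,"wy":0,"wz":0.52},{"hand":10,"x":-8.4,"y":41.9,"z":18,"wx":0,"wy":0,"wz":0.52}]'

```text
t: 14.0
tcp_pos: [491.8, 133.6, 220.4]
tool_rot: [1.987, 2.433, -0.0]
contact_force: [-0.4, 0.3, -0.1]
opening: 31.8
gripper_force: 14.9
```

```bash
python3 carrier.py w6; python3 - <<'E'
from h import *
z=np.load("w6.npz"); s=get_state(); w=wcloud(z["d"],s); print(s["tcp_pos"])
rel=w-s["tcp_pos"]; hsv=cv2.cvtColor(z["im"],cv2.COLOR_RGB2HSV)
for lo,hi in ((-30,-8),(10,18),(50,60)):
    m=(rel[...,2]>lo)&(rel[...,2]<hi)&(np.hypot(rel[...,0],rel[...,1])<22); p=rel[m]
    if len(p)>15:
        from scipy.optimize import least_squares
        r=16.5 if hi<21 else 6.5
        o=least_squares(lambda c:np.hypot(p[:,0]-c[0],p[:,1]-c[1])-r,[0,-1],loss="soft_l1"); print(lo,len(p),o.x,o.cost)
E
```

```text
14.0 [491.76529402 133.55541302 220.36269329] [ 1.98685948e+00  2.43342155e+00 -3.36485469e-04] 31.782173538247942
rim 1008 81.72410717352875
fit [5.19911167e+02 1.16807839e+02 2.05213330e-01] 0.029254039538303155 rect ((520.0714721679688, 117.10926818847656), (100.09994506835938, 99.78718566894531), 11.954245567321777)
c1 [491.5 135.4]
c2 [501.3  88.4]
c3 [548.3  98.2]
c4 [538.5 145.2]
pad [494.4 -11.1]
held zmin 180.90062736664095
[491.77682337 133.48487819 220.37599929]
-30 398 [0.60699533 0.35108145] 19.23606481509002
10 497 [1.56804829 0.00255185] 301.5605101558878
50 965 [-3.53472679  4.29800368] 4577.342072762052
```

>>> carry_out --rows '[{"hand":10,"x":-0.04,"y":0.13,"z":-3,"wx":0,"wy":0,"wz":0},{"hand":10,"x":-0.04,"y":0.13,"z":-6,"wx":0,"wy":0,"wz":0},{"hand":10,"x":-0.04,"y":0.13,"z":-9,"wx":0,"wy":0,"wz":0},{"hand":10,"x":-0.04,"y":0.13,"z":-11.5,"wx":0,"wy":0,"wz":0},{"hand":10,"x":-0.04,"y":0.13,"z":-12.5,"wx":0,"wy":0,"wz":0},{"hand":10,"x":-0.04,"y":0.13,"z":-12.9,"wx":0,"wy":0,"wz":0},{"hand":10,"x":-0.04,"y":0.13,"z":-12.9,"wx":0,"wy":0,"wz":0},{"hand":10,"x":-0.04,"y":0.13,"z":-12.9,"wx":0,"wy":0,"wz":0}]'

```text
t: 15.05
tcp_pos: [491.4, 136.0, 92.2]
tool_rot: [1.985, 2.434, 0.001]
contact_force: [-0.2, -1.2, -0.7]
opening: 32.0
gripper_force: 14.9
```

>>> carry_out --rows '[{"hand":10,"x":0,"y":0,"z":-0.1,"wx":0,"wy":0,"wz":0},{"hand":10,"x":0,"y":0,"z":-0.2,"wx":0,"wy":0,"wz":0},{"hand":10,"x":0,"y":0,"z":-0.2,"wx":0,"wy":0,"wz":0}]'

```text
t: 15.42
tcp_pos: [491.1, 136.0, 90.8]
tool_rot: [1.984, 2.435, 0.001]
contact_force: [-7.2, -1.0, 14.5]
opening: 32.0
gripper_force: 15.1
```

>>> carry_out --rows '[{"hand":10,"x":0,"y":0,"z":0.1,"wx":0,"wy":0,"wz":0},{"hand":60,"x":0,"y":0,"z":0.1,"wx":0,"wy":0,"wz":0},{"hand":60,"x":0,"y":0,"z":0.1,"wx":0,"wy":0,"wz":0},{"hand":60,"x":0,"y":0,"z":0.1,"wx":0,"wy":0,"wz":0},{"hand":60,"x":0,"y":0,"z":0.1,"wx":0,"wy":0,"wz":0},{"hand":60,"x":0,"y":0,"z":0.1,"wx":0,"wy":0,"wz":0},{"hand":60,"x":0,"y":0,"z":3,"wx":0,"wy":0,"wz":0},{"hand":60,"x":0,"y":0,"z":7,"wx":0,"wy":0,"wz":0},{"hand":60,"x":0,"y":0,"z":11,"wx":0,"wy":0,"wz":0},{"hand":60,"x":0,"y":0,"z":12,"wx":0,"wy":0,"wz":0}]'

```text
t: 16.68
tcp_pos: [491.8, 136.1, 211.7]
tool_rot: [1.983, 2.433, 0.005]
contact_force: [-0.5, 0.9, -0.4]
opening: 56.7
gripper_force: 0.0
```

>>> carry_out --rows '[{"hand":0,"x":0.1,"y":-4,"z":0,"wx":0,"wy":0,"wz":0},{"hand":0,"x":0.1,"y":-9,"z":0,"wx":0,"wy":0,"wz":0},{"hand":0,"x":0.1,"y":-13,"z":0,"wx":0,"wy":0,"wz":0},{"hand":0,"x":0.1,"y":-14.75,"z":0,"wx":0,"wy":0,"wz":0},{"hand":0,"x":0.1,"y":-14.75,"z":-3,"wx":0,"wy":0,"wz":0},{"hand":0,"x":0.1,"y":-14.75,"z":-6,"wx":0,"wy":0,"wz":0},{"hand":0,"x":0.1,"y":-14.75,"z":-8,"wx":0,"wy":0,"wz":0},{"hand":0,"x":0.1,"y":-14.75,"z":-8,"wx":0,"wy":0,"wz":0},{"hand":0,"x":0.1,"y":-14.75,"z":-8,"wx":0,"wy":0,"wz":0}]'

```text
t: 17.8
tcp_pos: [492.4, -11.3, 130.1]
tool_rot: [1.984, 2.435, 0.001]
contact_force: [-0.4, 0.1, 0.5]
opening: 0.5
gripper_force: 0.0
```

```bash
cat > padlook.py <<'E'
from h import *
import sys
s,im,w=wgrab(sys.argv[1]); print(s["t"],s["tcp_pos"],s["contact_force"],s["opening"])
sc,d=imaging.grab_frame("scene"); ws=cloud("scene",d)
tp,dt=imaging.grab_frame("top"); wt=cloud("top",dt)
for n,i,v in (("wrist",im,w),("scene",sc,ws),("top",tp,wt)):
    h=cv2.cvtColor(i,cv2.COLOR_RGB2HSV); near=np.hypot(v[...,0]-500,v[...,1]+20)<70
    for k,a,b in (("yellow",20,33),("orange",5,17)):
        m=near&(h[...,0]>=a)&(h[...,0]<=b)&(h[...,1]>140)&(h[...,2]>110)&(v[...,2]>55)&(v[...,2]<112); 
        if m.sum()>5: print(n,k,m.sum(),np.round(np.nanmedian(v[m],0),1),np.round(np.nanpercentile(v[m][:,2],[5,95]),1))
    for q,(x,y) in {"cell1":(491.5,135.4),"cell3":(548.3,98.2)}.items():
        m=(np.hypot(v[...,0]-x,v[...,1]-y)<30)&(v[...,2]>135)&(v[...,2]<170)
        if m.sum()>5: print(n,q,m.sum(),np.round(np.nanmean(v[m],0)),np.round(np.nanpercentile(v[m][:,2],97)))
a=cv2.resize(sc[130:230,240:380,::-1],(560,400),interpolation=cv2.INTER_CUBIC); b=cv2.resize(im[150:350,220:340,::-1],(240,400),interpolation=cv2.INTER_CUBIC)
cv2.imwrite(f"pics/{sys.argv[1]}c.png",np.hstack([a,b]))
E
python3 padlook.py w7
```

```text
17.8 [492.3850159  -11.28738543 130.06860757] [-0.41862643  0.05849334  0.47453128] 0.5023630489524442
wrist yellow 1862 [487.2  -2.3 105.9] [100.4 109.3]
wrist cell1 171 [492. 130. 142.] 147.0
wrist cell3 500 [546.  97. 146.] 151.0
scene yellow 115 [482.8 -16.4 105. ] [ 99.9 108.7]
scene orange 8 [497.1 -41.   99.8] [ 97.1 102.7]
scene cell1 18 [487. 133. 143.] 149.0
top cell1 16 [491. 134. 147.] 152.0
top cell3 18 [548.  96. 146.] 152.0
```

View pics/w7c.png

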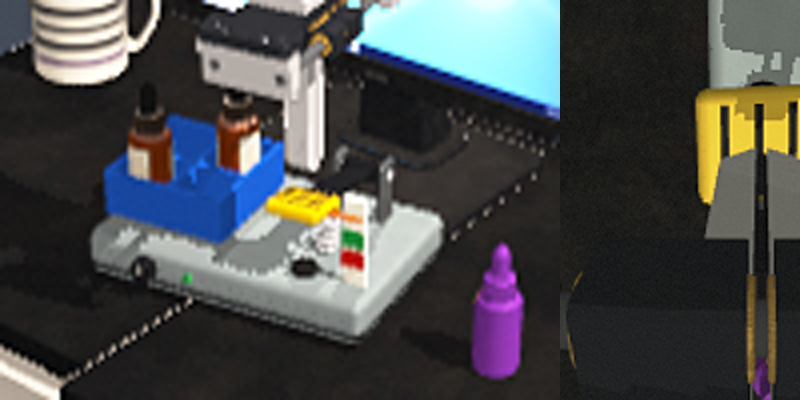

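The view shows both brown bottles upright in diagonal cells, at (150,140) and (238,130). The shut fingers are above the yellow pad, and the orange pointer at (345,215) is above the green band. Press in steps.

>>> carry_out --rows '[{"hand":0,"x":0,"y":0,"z":-1.5,"wx":0,"wy":0,"wz":0},{"hand":0,"x":0,"y":0,"z":-2.2,"wx":0,"wy":0,"wz":0},{"hand":0,"x":0,"y":0,"z":-2.8,"wx":0,"wy":0,"wz":0},{"hand":0,"x":0,"y":0,"z":-3.3,"wx":0,"wy":0,"wz":0},{"hand":0,"x":0,"y":0,"z":-3.8,"wx":0,"wy":0,"wz":0},{"hand":0,"x":0,"y":0,"z":-3.8,"wx":0,"wy":0,"wz":0},{"hand":0,"x":0,"y":0,"z":-3.8,"wx":0,"wy":0,"wz":0}]'

```text
t: 18.82
tcp_pos: [491.9, -11.6, 91.5]
tool_rot: [-1.985, -2.435, 0.001]
contact_force: [-4.7, -0.9, 6.3]
opening: 0.3
gripper_force: 3.2
```

```bash
python3 padlook.py w8
```

```text
18.825 [491.92732091 -11.63927879  91.48412605] [-4.70103469 -0.90258641  6.3286404 ] 0.29309699074256196
wrist yellow 1934 [482.6   0.7  90.9] [87.2 92.7]
wrist cell3 792 [546.  97. 145.] 151.0
scene yellow 115 [478.  -21.4  89.4] [83.9 93.2]
scene orange 11 [494.6 -44.1  86.2] [80.8 87.8]
scene cell1 21 [486. 132. 142.] 149.0
top cell1 16 [491. 134. 147.] 153.0
top cell3 18 [548.  96. 147.] 154.0
```

>>> carry_out --rows '[{"hand":0,"x":0,"y":0,"z":-0.3,"wx":0,"wy":0,"wz":0},{"hand":0,"x":0,"y":0,"z":-0.5,"wx":0,"wy":0,"wz":0},{"hand":0,"x":0,"y":0,"z":-0.5,"wx":0,"wy":0,"wz":0},{"hand":0,"x":0,"y":0,"z":-0.5,"wx":0,"wy":0,"wz":0},{"hand":0,"x":0,"y":0,"z":-0.5,"wx":0,"wy":0,"wz":0}]'

```text
t: 19.6
tcp_pos: [491.8, -11.7, 86.6]
tool_rot: [-1.985, -2.435, 0.001]
contact_force: [-5.4, -0.4, 7.7]
opening: 0.5
gripper_force: 3.9
```

```bash
python3 padlook.py w9
```

```text
19.6 [491.82705751 -11.65820414  86.56184243] [-5.35546321 -0.37126465  7.69599854] 0.507473941321295
wrist yellow 1951 [482.2   0.9  85.8] [81.9 87.2]
wrist cell3 840 [546.  97. 145.] 151.0
scene yellow 118 [479.8 -18.7  84.2] [77.7 87.8]
scene orange 12 [496.6 -46.8  79.5] [77.5 82.7]
scene cell1 19 [487. 133. 142.] 150.0
top cell1 16 [491. 134. 147.] 151.0
top cell3 18 [548.  96. 148.] 153.0
```

View pics/w9c.png

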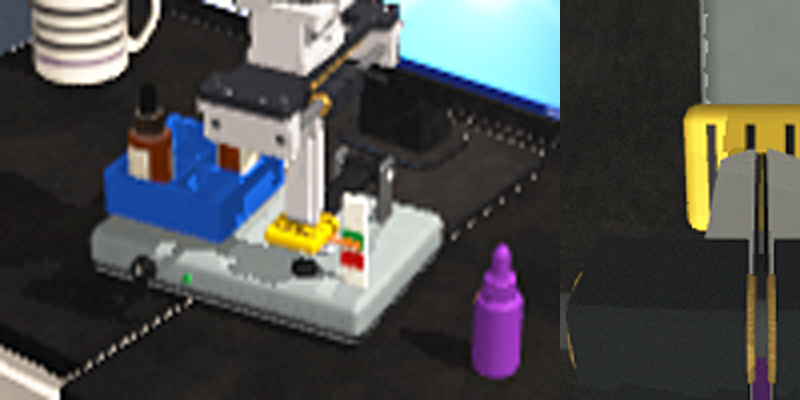

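The orange pointer at (347,243) is in the middle of the green band, at about 80 mm with 7.7 N. Both bottles are still upright, with their tops at about 152 mm. I'm handing in while holding the paddle.

```bash
python3 -c "
from h import *
print(workorder.finish_job())"
```

```text
the job is handed in; nothing more can be done
None
```

The job is handed in: both brown bottles stand fully down in diagonally opposite cells (1 and 3), and the paddle is held half way with its pointer mid-green; the hand-in gave no verdict.

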